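# Check the air gap of a reel-winder brake

## Robot

A 6-joint arm with a two-finger parallel gripper is mounted at the origin on the work surface. World frame = base frame: x ahead of the robot, y to its left, z up, the work surface at z = 0. Lengths are in m, angles in rad, forces in N, time in s.
With the tool pointing down it reaches from about 0.225 to 0.875 m from the base axis. Payload 3.4 kg.
Tool frame: the origin (TCP) lies between the finger pads; the fingertips stand 22 mm ahead of it and the grasp point (between the pads) lies 3 mm ahead of it (manip.finger_overhang is the distance from the TCP to the fingertips, in m); z points along the fingers, y is the line along which they close (so a half turn about z gives the same grasp; the last joint's range is limited). The gripper opens to 85 mm and grips with 20 to 120 N. Pads are 22 mm wide; open, the fingers measure 114 mm over their backs; the gripper's body (76 mm by 85 mm) begins 54 mm behind the grasp point. The pads swing forward as they close: fully open they stand 13 mm farther back than shut.
Start: joints at [1.072, 0.276, 1.505, -0, 1.361, -0.121], TCP at [0.212, 0.534, 0.224] pointing down, gripper open.
Joint ranges: [-2.89, 2.89], [-0.75, 2.08], [0.22, 2.7], [-1.18, 4.32], [0.11, 2.71], [-2.7, 2.7]. Speed limits (rad/s): [2.57, 2.57, 3.14, 3.14, 3.14, 3.14].

## Interface

Orientations are given as a unit quaternion [w, x, y, z].
In Python, from rig import get_state, eyes, order, manip gives the robot as it stands.
- The arm moves only by the tool drive_tool, never from a script. Its argument "rows" is a list of rows, each a list of 4 numbers: the shift along the tool's x, y, z in units of 25 mm (1.0 is 25 mm), then the turn about the tool's z in units of 6 degrees (1.0 is 6 degrees). A call has exactly 8 rows; each row is the pose to reach, as a shift and turn from the pose commanded when the call began, along the tool's axes at that moment; what a row does not reach only later rows make up. A row lasts 1/12 s, in which the tool goes at most 41.7 mm and 7.16 degrees, less where a joint would pass 70% of its speed; a pose out of reach is approached as far as the arm can. A call with a gripper value outside its range is refused whole. "grip" is the finger opening in mm, from 0 to 85.4, set as the call begins (left out, the last holds). The fingers move at their own pace and stop on an object; "newtons" is the grip in N (left out, the last holds). Time passes only in rows, so rows that repeat a pose let the fingers close, or fill a call up. It gives the time, the measured TCP pose, the force, the opening and the grip force at its end, in the units of the state.
- get_state(): the state, without advancing time (a new reading comes with each control period).
- eyes.get_image(name): name is "scene" or "side" or "wrist"; returns (picture, depth): 384x512x3 uint8, red, green, blue; 384x512 float32, m along the optical axis (not along the pixel's ray), 0 where there is no reading.
- eyes.camera_info(name): a dict with "fx", "fy", "cx", "cy" (pixels), "R" (3x3) and "t" (3): a world point X has camera coordinates R X + t. Camera axes: x right, y down, z forward; pixel columns grow to the right and rows downward; lengths in m; the calibration is good to about 2 mm. A picture is of the moment at which its call begins: read the wrist's pose just before it. camera_info takes no time and is no camera call; for the wrist camera it gives the pose at the moment of the call.
- order.sign_off(): hands the job in; it is judged then, once.
The state is a dict: "clock": time; "qpos": joint angles; "qd": joint speeds; "effort": joint torques, N m; "position": TCP position; "ee_rot": TCP orientation; "contact_force": force on the tool from outside, world axes, zero at the start; "moment": the same for the moment, N m; "width": finger opening in m; "gripper_force": force on a finger pad.
Only numpy, scipy, OpenCV 4.12 (cv2) and the standard library are available. Lean on these libraries where they do the work, as an engineer would, in place of code of your own. Each camera call takes 0.05 s, during which the arm holds its last target. There are 200 camera calls.

## Task

Lift the sheet-metal guard off the reel-winder brake by its bar handle and hang it by that handle on the two hooks of the stand, letting go of it. Then draw the tapered steel gauge out of the wooden tool rack and slide its blade straight down into the gap between the two upright brake plates until it drags snugly on both, without forcing the sprung plate away by more than about 2 mm, and finish still gripping the gauge, holding it at that depth; leave the other tools, the can, the tape and the steel cylinder where they are.

Things in the scene. Friction and masses are not known exactly. Their poses are not given: they have to be found in the camera images.
- brake: Fixed brake unit. Base plate 150 (x) x 330 (y) x 15 mm thick; origin on the bench directly below point fixed_face, z up. The fixed steel plate, 80 wide (x), 12 thick, stands from z 15 to 95 mm; its face, at y = 0, looks to local +y. Behind it (-y) a grey coil housing, then a blue finned motor with a box on top, 127 mm high. The gap between the plates is open upwards.
- fixed_face (a point): Middle of the top edge of the fixed plate's face (95 mm above the bench). Axes as the brake: x along the plate's width, y across the gap towards the sprung plate, z up.
- armature: Sprung steel plate, 80 wide (x) x 12 x 80 high, facing the fixed plate, tops level. Origin: middle of the bottom edge of its inner face (15 mm above the bench); the gap, 6 to 8.5 mm, is its distance along y from the fixed face. It gives way along local +y up to 8 mm: 3 N starts it, then 2.5 N per mm. A grey block 70 mm high stands 30 mm behind its face.
- guard: Loose cover of 3 mm aluminium sheet, an upside-down U 98 (x) x 110 (y) x 89 mm high, open at its two y ends, about 0.35 kg, standing over both plates on the brake's base, aligned with the brake, with 4 to 8 mm clearance at its sides and 6 mm above. Origin: centre of its underside, z up. On top is a bar handle.
- guard_handle (a point): Middle of the handle's bar: flat-sided bar 10 mm thick (x) and 12 high, 110 mm long, running along the guard's y, with 90 mm free between its two legs, its centre 149 mm above the guard's lower edge and 60 mm above its flat top (54 mm free height under the bar).
- hooks: Fixed steel stand, base 150 x 150 x 12 mm, origin at the centre of its underside. Its upright, at local x +42 to +62 mm, carries a strip 100 mm wide with its top 208 mm above the bench; from it two upturned round hooks, 8 mm thick, at y -32 and +32 mm, point to local -x.
- hook_seat (a point): Where the middle of the hung bar rests: midway between the hooks, 40 mm from the stand's origin towards local -x, 195 mm above the bench. Same axes as the stand; the bar lies along its y. The hooks are 181 to 189 mm high there, their tips, 28 mm before the seat (-x), rise to 205 mm, so the guard must come in from -x, hooks passing under the bar. Strip 78 mm behind the seat.
- rack: Fixed wooden block 150 (x) x 46 (y) x 78 high with three upright slots through it, 50 mm apart along its x; in each stands a tool, handle up, the gauge with its axes along the rack's. Origin: centre of underside.
- gauge: Loose steel taper gauge, 0.12 kg, upright in any one rack slot. Handle: flat block 26 (x) x 14 (y) x 50 mm high, sharp-cornered (the other tools have a round black handle and a wooden ball). Blade below it 75 long, 14 wide (x), tapering evenly on both sides in y from 12 thick at the handle to 3 at the tip. Origin: centre of the tip, z up; handle at z 75 to 125.
- gauge_tip (a point): The tip of the gauge's blade: same point and axes as the gauge's origin.
- screwdriver: Bystander in the rack: screwdriver with a thick round black handle, 28 mm across, 55 high. Stands as the gauge does.
- scriber: Bystander in the rack: scriber with a thin stem and a wooden ball 22 mm across on top, about 130 mm above its tip. Stands as the gauge does.
- spray_can: Bystander: aerosol can, 64 mm across, 170 high, beyond the rack. Origin: centre of underside.
- tape_roll: Bystander: roll of paper tape lying flat, 90 mm across, 25 high. Origin: centre of underside.
- wrench: Bystander: wrench 150 mm long, lying flat. Origin: centre of underside.
- big_washer_stack: Bystander: steel cylinder 44 mm across, 30 high. Origin: centre of underside.
Mind the look-alikes: they are no part of the job. Leave any turquoise look-alike of the hooks alone. What is shaped like the guard but orange is not meant.

How it is judged:
By the outcome, as a careful person would: the job done as asked, in the order asked, and still so for the second after the job is handed in, while the arm keeps its last pose, push and grip.
It also fails if it takes over 64 s, if anything falls off the work surface, if the arm or the gripper's body presses on something with over 40 N, if the wrist force passes 120 N, or if a joint passes its speed limit or range.

## Working session

There is one attempt and no reset: what is moved stays moved. The work goes in short steps, Python scripts to look and compute and a tool call to move; the robot and the scene stay as the last step left them, time stands still between calls to the robot, and variables do not carry over. Pictures are saved under pics/ and viewed, at most 10 in all, crops included, and the job is handed in when it is done.

Besides the shell and the picture viewer there is one more tool, called as name(argument=value, ...) on one line, values as JSON. drive_tool: Moves the arm, as the interface text tells. Its arguments: {"type":"object","properties":{"rows":{"type":"array","items":{"type":"array","items":{"type":"number"}}},"grip":{"type":"number"},"newtons":{"type":"number"}},"required":["rows"]}

```bash
mkdir -p pics; ls; python3 - <<'E'
from rig import get_state, eyes, order, manip
import cv2, numpy as np
s=get_state(); print(s)
ims=[]
for n in ["scene","side"]:
    p,d=eyes.get_image(n); i=eyes.camera_info(n)
    np.savez(f"{n}0.npz",p=p,d=d,**i)
    cv2.imwrite(f"pics/{n}0.png",p[:,:,::-1]); print(n,i['fx'],i['R'],i['t'])
E
```

```text
pics
{'clock': 0.0, 'qpos': array([ 1.07202697e+00,  2.76597505e-01,  1.50612726e+00, -3.20003760e-05,
        1.36073597e+00, -1.21000291e-01]), 'qd': array([-0.00101578, -0.00067305,  0.0006694 ,  0.00110005, -0.00032996,
        0.00260067]), 'effort': array([ 1.12736740e-03, -4.16764069e+01, -2.45800728e+01,  1.22748920e-04,
        1.06725219e-02,  1.76278864e-06]), 'position': array([0.21183674, 0.5339605 , 0.22304066]), 'ee_rot': array([-2.69934890e-04,  1.87760012e-01,  9.82214491e-01, -8.94323116e-04]), 'contact_force': array([ 0.53579215, -0.00581641,  0.2333323 ]), 'moment': array([-0.02043169, -0.02035127, -0.04492557]), 'gripper_force': 0.0, 'width': 0.08576365266242954}
scene 454.3500255114242 [[-0.54663053  0.83737026  0.00247157]
 [ 0.47608918  0.31321371 -0.82172761]
 [-0.68886439 -0.44800471 -0.5698751 ]] [ 0.26065007 -0.12722459  1.7150392 ]
side 442.5279590329317 [[-0.95795896 -0.28674092  0.00970926]
 [-0.22670636  0.73578439 -0.63814227]
 [ 0.17583758 -0.61351526 -0.76985724]] [0.48228565 0.18883367 1.34617527]
```

View pics/scene0.png

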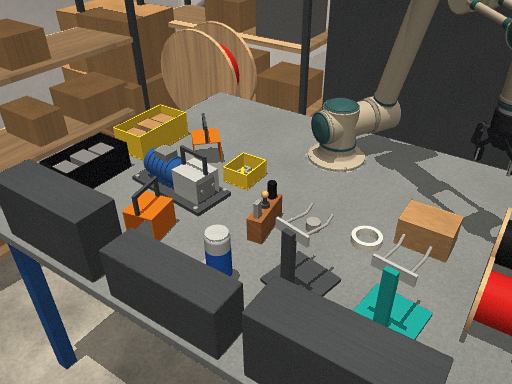

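View pics/side0.png

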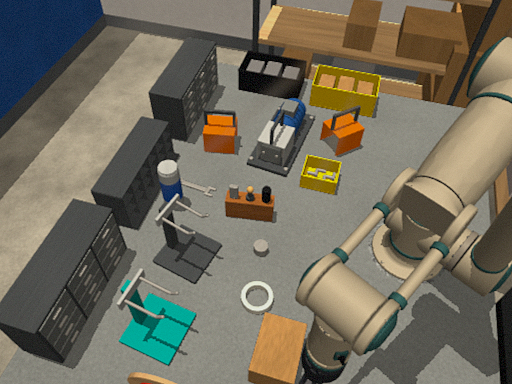

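Scene view: guarded brake at about (190,175), dark hook stand at (300,265), and the rack at (265,215) with the grey block gauge. The turquoise stand and orange covers are look-alikes. Next step is fusing the depth into a top-down map.

```bash
cat > h.py <<'E'
import numpy as np, cv2
def cloud(f):
    z=np.load(f); d=z['d']; v,u=np.nonzero(d>0); zz=d[v,u]
    c=np.stack([(u-z['cx'])/z['fx']*zz,(v-z['cy'])/z['fy']*zz,zz],1)
    return (c-z['t'])@z['R'], z['p'][v,u], u, v
E
python3 - <<'E'
from h import *
for n in ["scene","side"]:
    P,C,u,v=cloud(n+"0.npz")
    for (a,b) in {"scene":[(192,158),(205,170),(182,215),(290,232),(300,280),(257,210),(265,195),(272,188),(217,235)],"side":[(278,120),(275,140),(170,205),(190,260),(234,190),(250,192),(266,192),(250,210)]}[n]:
        k=(u==a)&(v==b); print(n,a,b,P[k].round(3))
# top map
x0,x1,y0,y1=0.1,0.9,-0.6,0.4
H=None
ims=[]
for n in ["scene","side"]:
    P,C,u,v=cloud(n+"0.npz")
    k=(P[:,2]>-.02)&(P[:,2]<.3); P,C=P[k],C[k]
    o=np.argsort(P[:,2]);P,C=P[o],C[o]
    lo=np.array([-.9,-.5]) 
    g=((P[:,:2]-lo)/0.0025).astype(int); m=(g>=0).all(1)&(g[:,0]<800)&(g[:,1]<600)
    im=np.zeros((600,800,3),np.uint8); im[g[m,1],g[m,0]]=C[m][:,::-1]; ims.append(im)
cv2.imwrite("pics/top.png",np.where(ims[1]>0,ims[1],ims[0])[::-1])
s=np.hstack([cv2.resize(cv2.imread("pics/scene0.png")[110:310,120:350],None,fx=1.7,fy=1.7*1,interpolation=cv2.INTER_CUBIC),cv2.resize(cv2.imread("pics/side0.png")[80:280,145:350],None,fx=1.7,fy=1.7,interpolation=cv2.INTER_CUBIC)])
print(s.shape); cv2.imwrite("pics/zoom.png",s)
E
```

```text
scene 192 158 [[ 0.441 -0.316  0.106]]
scene 205 170 [[ 0.496 -0.214  0.123]]
scene 182 215 [[ 0.592 -0.239  0.   ]]
scene 290 232 [[0.686 0.2   0.2  ]]
scene 300 280 [[0.639 0.209 0.01 ]]
scene 257 210 [[0.56  0.023 0.109]]
scene 265 195 [[0.505 0.013 0.124]]
scene 272 188 [[0.458 0.006 0.118]]
scene 217 235 [[0.758 0.043 0.169]]
side 278 120 [[ 0.482 -0.268  0.168]]
side 275 140 [[ 0.481 -0.239  0.103]]
side 170 205 [[0.668 0.189 0.205]]
side 190 260 [[0.613 0.232 0.012]]
side 234 190 [[0.542 0.022 0.118]]
side 250 192 [[0.494 0.016 0.12 ]]
side 266 192 [[0.446 0.009 0.129]]
side 250 210 [[0.489 0.027 0.045]]
(340, 739, 3)
```

View pics/zoom.png

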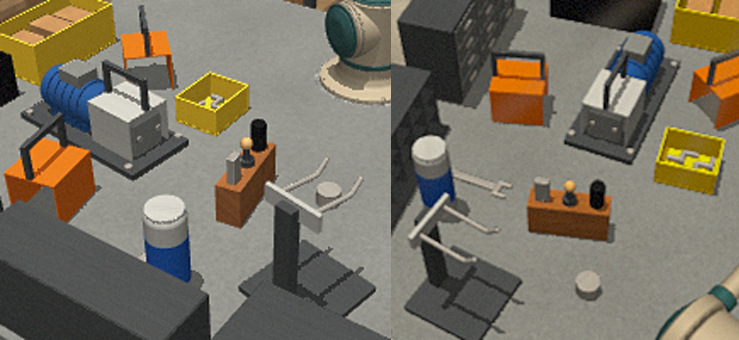

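```bash
python3 - <<'E'
from h import *
def rect(P,nm):
    r=cv2.minAreaRect(P[:,:2].astype(np.float32)*1000); print(nm,len(P),np.round(r[0],1),np.round(r[1],1),round(r[2],1),'med',np.median(P,0).round(4),'zmax',P[:,2].max().round(4))
for n in ["scene","side"]:
    P,C,u,v=cloud(n+"0.npz"); C=C.astype(int)
    sat=C.max(1)-C.min(1)
    def box(x0,x1,y0,y1,z0,z1,s=40): 
        m=(P[:,0]>x0)&(P[:,0]<x1)&(P[:,1]>y0)&(P[:,1]<y1)&(P[:,2]>z0)&(P[:,2]<z1)&(sat<s); return P[m]
    print(n)
    rect(box(.38,.58,-.34,-.15,.157,.175),'bar')
    rect(box(.38,.58,-.34,-.15,.098,.11),'gtop')
    rect(box(.35,.65,-.5,-.1,.011,.02),'bbase')
    rect(box(.5,.8,.1,.4,.008,.016),'sbase')
    rect(box(.5,.8,.05,.4,.17,.199),'hook')
    rect(box(.5,.8,.05,.4,.199,.215),'striptop')
    rect(box(.53,.58,0,.05,.118,.135),'gauge')
    rect(box(.38,.62,-.06,.08,.070,.082,200),'rack')
E
```

```text
scene
bar 136 [ 487.  -269.7] [111.6  13.5] 83.4 med [ 0.4888 -0.2645  0.1671] zmax 0.1721
gtop 565 [ 485.9 -269.7] [117.1 101.8] 83.0 med [ 0.4943 -0.2701  0.1034] zmax 0.1092
bbase 791 [ 481.2 -339.5] [316.8 152.2] 83.3 med [ 0.5288 -0.2531  0.0146] zmax 0.0199
sbase 1302 [633.3 207.2] [152.1 153.8] 77.6 med [0.6112 0.2214 0.0115] zmax 0.0159
hook 580 [642.1 201.9] [158.2 365.5] 17.3 med [0.673  0.207  0.1894] zmax 0.199
striptop 288 [656.3 276.9] [233.3 134. ] 67.8 med [0.6767 0.2043 0.2047] zmax 0.2106
gauge 51 [549.1  14.9] [29.4 15.7] 7.1 med [0.5526 0.0177 0.1263] zmax 0.1308
rack 333 [500.    8.2] [152.9  48.1] 7.8 med [0.5228 0.02   0.0774] zmax 0.082
side
bar 93 [ 483.2 -268.2] [114.5  10.7] 83.5 med [ 0.4831 -0.2638  0.1693] zmax 0.175
gtop 579 [ 482.9 -271.5] [120.7  99.4] 83.5 med [ 0.4761 -0.2663  0.1041] zmax 0.1098
bbase 827 [ 453.5 -337.7] [322.8 215.4] 87.9 med [ 0.4301 -0.2511  0.0155] zmax 0.02
sbase 1880 [618.3 246.1] [286.8 195.3] 83.3 med [0.6222 0.2174 0.012 ] zmax 0.016
hook 355 [640.3 202.6] [150.4 366. ] 18.3 med [0.6532 0.2005 0.1909] zmax 0.199
striptop 236 [654.2 276.3] [233.5 135.1] 68.1 med [0.6698 0.2056 0.2054] zmax 0.2129
gauge 48 [545.5  13.3] [25.7 18.4] 8.8 med [0.545  0.017  0.1271] zmax 0.1307
rack 436 [496.5   5.5] [150.   53.2] 9.6 med [0.4933 0.0159 0.0776] zmax 0.0819
```

View pics/top.png

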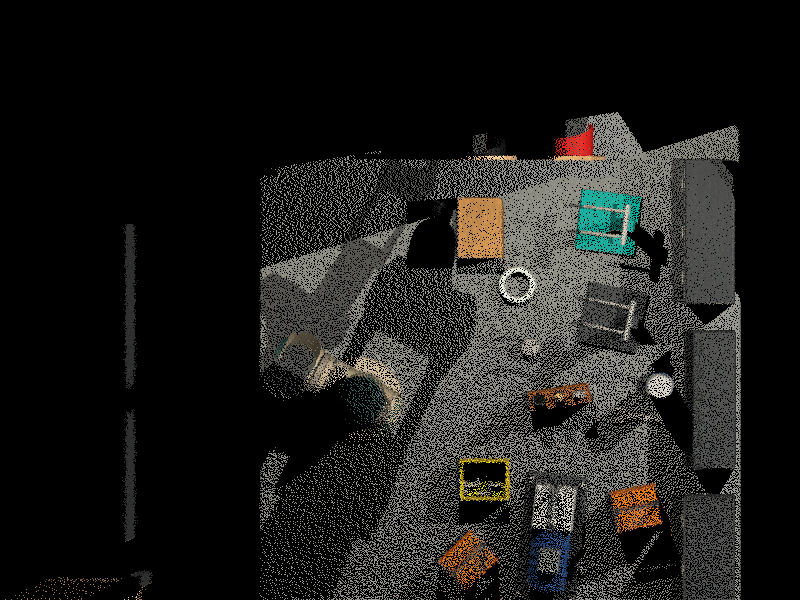

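```bash
cat >> h.py <<'E'
from scipy.spatial.transform import Rotation as Ro
def plan(x,y,z,yaw,s=None):
    """tool shift/turn in command units to TCP x,y,z (m) and tool-y heading yaw (deg)"""
    from rig import get_state
    s=s or get_state(); q=s['ee_rot']; R=Ro.from_quat([q[1],q[2],q[3],q[0]]).as_matrix()
    d=R.T@(np.array([x,y,z])-s['position'])/.025
    a=np.degrees(np.arctan2(R[1,1],R[0,1])); t=(yaw-a+90)%180-90
    print('t',round(s['clock'],2),'pos',s['position'].round(4),'yaw',a.round(2),'z',R[:,2].round(3),'-> shift',d.round(3),'turn',round(-t/6,3))
def shot(n,f):
    from rig import eyes
    i=eyes.camera_info(n); p,d=eyes.get_image(n); np.savez(f+'.npz',p=p,d=d,**i); cv2.imwrite('pics/'+f+'.png',p[:,:,::-1])
E
python3 -c "
from h import *
plan(.45,.1,.40,-10)"
```

```text
t 0.1 pos [0.2119 0.534  0.2231] yaw 68.36 z [-0.001 -0.001 -1.   ] -> shift [-15.255 -12.635  -7.058] turn 13.059
```

drive_tool(rows=[[-0.6,-0.5,-0.6,0.8],[-1.5,-1.3,-1.5,1.8],[-2.5,-2.1,-2.5,2.8],[-3.5,-2.9,-3.5,3.8],[-4.5,-3.7,-4.5,4.8],[-5.5,-4.5,-5.5,5.8],[-6.6,-5.4,-6.5,6.8],[-7.6,-6.3,-7.0,7.8]])

```text
clock: 0.77
position: [0.3316, 0.3171, 0.4014]
ee_rot: [0.001, 0.564, 0.826, 0.002]
contact_force: [1.3, 0.4, -0.2]
width: 0.0856
gripper_force: 0.0
```

```bash
python3 -c "
from h import *
plan(.45,.1,.40,-10)"
```

```text
t 0.77 pos [0.3316 0.3171 0.4014] yaw 21.3 z [ 0.003  0.002 -1.   ] -> shift [-9.81   1.259  0.051] turn 5.216
```

drive_tool(rows=[[-1.1,0.1,0,0.8],[-2.3,0.3,0,1.6],[-3.7,0.5,0,2.4],[-5.1,0.7,0,3.2],[-6.5,0.9,0,4.0],[-7.9,1.0,0,4.6],[-9.1,1.1,0,5.0],[-9.8,1.2,0,5.2]])

```text
clock: 1.43
position: [0.4494, 0.0981, 0.3983]
ee_rot: [0.0, 0.766, 0.643, -0.001]
contact_force: [1.0, 0.9, -0.8]
width: 0.0856
gripper_force: 0.0
```

```bash
python3 -c "
from h import *
shot('wrist','w1')
plan(.40,-.24,.35,-6.6)"
```

```text
t 1.48 pos [0.4508 0.0965 0.398 ] yaw -10.03 z [ 0.    -0.004 -1.   ] -> shift [-13.6     0.341   1.97 ] turn -0.572
```

View pics/w1.png

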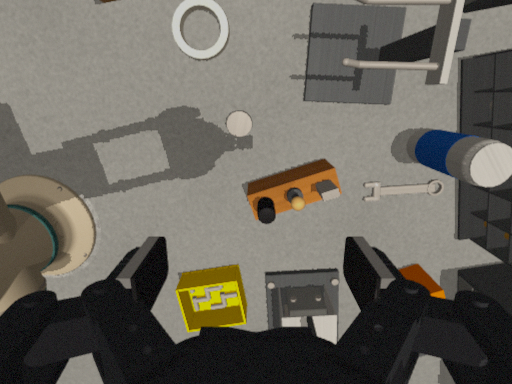

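Wrist view: image up is world +y; stand is at the top right, cut off, rack tools at (266,207), (297,200) and (327,188) with the gauge being the grey block on the right. I'll view the stand first, from further north.

drive_tool(rows=[[0.8,0.2,0,0],[2.0,0.4,0,0],[3.4,0.7,0,0],[4.8,1.0,0,0],[6.0,1.3,0,0],[6.8,1.5,0,0],[7.0,1.6,0,0],[7.0,1.6,0,0]])

```text
clock: 2.15
position: [0.5175, 0.2683, 0.3975]
ee_rot: [-0.0, 0.763, 0.646, -0.001]
contact_force: [-0.3, -0.9, -0.2]
width: 0.0854
gripper_force: 0.0
```

```bash
python3 -c "
from h import *
shot('wrist','w2')
z=np.load('w2.npz');print(-z['R'].T@z['t'],z['R'][2])
plan(.48,-.20,.38,-6.6)
def rect(P,nm):
    r=cv2.minAreaRect(P[:,:2].astype(np.float32)*1000); print(nm,len(P),np.round(r[0],1),np.round(r[1],1),round(r[2],1),'med',np.median(P,0).round(4))
for f in ['w1','w2']:
    P,C,u,v=cloud(f+'.npz'); C=C.astype(int); sat=C.max(1)-C.min(1)
    def box(x0,x1,y0,y1,z0,z1,s=40,s0=-1): 
        m=(P[:,0]>x0)&(P[:,0]<x1)&(P[:,1]>y0)&(P[:,1]<y1)&(P[:,2]>z0)&(P[:,2]<z1)&(sat<s)&(sat>s0); return P[m]
    for nm,b in dict(sbase=(.52,.74,.1,.32,.006,.018),hook=(.55,.66,.12,.285,.17,.215),strip=(.66,.72,.1,.3,.202,.215),gauge=(.52,.58,-.01,.05,.119,.135),rack=(.38,.62,-.06,.08,.072,.084,300,40)).items():
        Q=box(*b)
        if len(Q)>20: rect(Q,f+nm)
"
```

```text
[0.53079503 0.34035508 0.54698754] [-0.04969798 -0.28031676 -0.95862017]
t 2.2 pos [0.517  0.2671 0.3981] yaw -9.58 z [-0.002 -0.001 -1.   ] -> shift [-18.667   1.654   0.75 ] turn -0.497
w1sbase 8099 [633.8 207.8] [150.  150.4] 77.6 med [0.6284 0.2184 0.0112]
w1hook 1061 [622.6 205.7] [ 77.4 107.1] 70.2 med [0.6192 0.1839 0.1917]
w1strip 880 [672.4 188.5] [79.5 10. ] 77.1 med [0.6721 0.1905 0.2069]
w1gauge 187 [548.2  15.7] [25.8 13.9] 7.9 med [0.5477 0.0168 0.127 ]
w1rack 1568 [499.4   7.9] [149.6  47.3] 8.5 med [0.4996 0.0163 0.0773]
w2sbase 5984 [634.  207.7] [150.2 150.5] 77.7 med [0.6292 0.2197 0.0112]
w2hook 970 [617.3 211.5] [ 72.2 101.4] 77.7 med [0.6164 0.1923 0.1922]
w2strip 702 [674.6 198.5] [100.5   9.3] 77.9 med [0.6744 0.2013 0.207 ]
w2gauge 160 [548.7  16.4] [25.7 14.5] 9.3 med [0.5487 0.0192 0.127 ]
w2rack 1292 [499.1   8.2] [150.1  48.1] 8.8 med [0.5062 0.0174 0.0773]
```

View pics/w2.png

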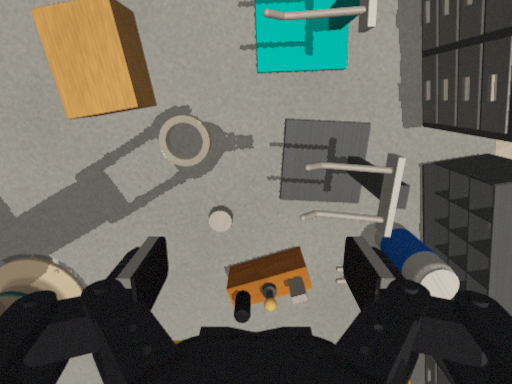

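Stand centre comes out at (634,207.7) mm with yaw −12.3°, so the seat is at about (594.8,216.3). Gauge is at about (548.4,16), yaw 8.5°. Now over to the guard.

drive_tool(rows=[[-0.9,0.1,0,0],[-2.2,0.2,0,0],[-3.7,0.3,0,0],[-5.2,0.4,0,0],[-6.7,0.5,0,0],[-8.2,0.7,0,-0.1],[-9.7,0.8,0,-0.2],[-11.2,1.0,0,-0.3]])

```text
clock: 2.87
position: [0.4926, -0.0158, 0.3997]
ee_rot: [0.0, 0.754, 0.657, -0.0]
contact_force: [0.9, -0.3, 0.7]
width: 0.0856
gripper_force: 0.0
```

drive_tool(rows=[[-1.5,0.1,0.1,0],[-3.0,0.2,0.2,-0.1],[-4.5,0.4,0.4,-0.1],[-6.0,0.5,0.6,-0.2],[-7.0,0.6,0.7,-0.2],[-7.5,0.6,0.7,-0.2],[-7.5,0.6,0.7,-0.2],[-7.5,0.6,0.7,-0.2]])

```text
clock: 3.53
position: [0.4834, -0.2007, 0.3819]
ee_rot: [-0.0, 0.747, 0.664, 0.001]
contact_force: [-0.6, 0.2, -0.8]
width: 0.0855
gripper_force: 0.0
```

```bash
python3 -c "
from h import *
shot('wrist','w3')
def rect(P,nm):
    r=cv2.minAreaRect(P[:,:2].astype(np.float32)*1000); print(nm,len(P),np.round(r[0],1),np.round(r[1],1),round(r[2],1),'med',np.median(P,0).round(4))
for f in ['w3']:
    P,C,u,v=cloud(f+'.npz'); C=C.astype(int); sat=C.max(1)-C.min(1)
    def box(x0,x1,y0,y1,z0,z1,s=40,s0=-1): 
        m=(P[:,0]>x0)&(P[:,0]<x1)&(P[:,1]>y0)&(P[:,1]<y1)&(P[:,2]>z0)&(P[:,2]<z1)&(sat<s)&(sat>s0); return P[m]
    for nm,b in dict(bar=(.4,.57,-.35,-.17,.16,.18),gtop=(.4,.57,-.36,-.17,.1,.11),bbase=(.35,.6,-.32,-.12,.012,.019)).items():
        Q=box(*b)
        if len(Q)>20: rect(Q,f+nm)
plan(.485,-.27,.24,-6.6)
"
```

```text
w3bar 597 [ 486.6 -267.9] [109.5  10. ] 83.9 med [ 0.4869 -0.2618  0.1694]
w3gtop 4035 [ 485.5 -276.3] [127.3  98. ] 83.7 med [ 0.4823 -0.2651  0.1033]
w3bbase 2617 [ 455.7 -251.8] [142.8 217.8] 84.0 med [ 0.4908 -0.2117  0.0143]
t 3.58 pos [ 0.4838 -0.2     0.382 ] yaw -6.65 z [ 0.001  0.001 -1.   ] -> shift [-2.783  0.37   5.677] turn -0.008
```

drive_tool(rows=[[-0.6,0.1,0.8,0],[-1.4,0.2,2.2,0],[-2.2,0.3,3.7,-0.1],[-2.6,0.4,5.2,-0.1],[-2.7,0.42,6.5,-0.1],[-2.7,0.42,7.2,-0.1],[-2.7,0.42,7.4,-0.1],[-2.7,0.42,7.4,-0.1]], grip=50, newtons=60)

```text
clock: 4.25
position: [0.4867, -0.2672, 0.1956]
ee_rot: [-0.001, 0.743, 0.67, 0.0]
contact_force: [0.5, -1.3, 0.6]
width: 0.0499
gripper_force: 0.0
```

```bash
python3 -c "
from h import *
plan(.4866,-.2679,.1655,-6.2)
"
```

```text
t 4.25 pos [ 0.4867 -0.2672  0.1956] yaw -5.93 z [-0.002  0.002 -1.   ] -> shift [-3.100e-02  1.000e-03  1.204e+00] turn 0.045
```

drive_tool(rows=[[0,0,0.3,0.03],[0,0,0.7,0.03],[0,0,1.1,0.03],[0,0,1.2,0.03],[0,0,1.2,0.03],[0,0,1.2,0.03],[0,0,1.2,0.03],[0,0,1.2,0.03]])

```text
clock: 4.92
position: [0.4872, -0.2696, 0.1669]
ee_rot: [0.0, 0.745, 0.668, 0.0]
contact_force: [-0.8, 0.2, -0.8]
width: 0.0499
gripper_force: 0.0
```

drive_tool(rows=[[0,0,0,0],[0,0,0,0],[0,0,0,0],[0,0,0,0],[0,0,0,0],[0,0,0,0],[0,0,0,0],[0,0,0,0]], grip=0, newtons=80)

```text
clock: 5.58
position: [0.4869, -0.2693, 0.1664]
ee_rot: [-0.0, 0.744, 0.668, 0.0]
contact_force: [0.1, -0.4, -0.2]
width: -0.0001
gripper_force: 0.0
```

```bash
python3 -c "
from h import *
plan(.4866,-.2679,.34,-6.2)
"
```

```text
t 5.58 pos [ 0.4869 -0.2693  0.1664] yaw -6.23 z [-0.  0. -1.] -> shift [ 0.055 -0.018 -6.946] turn -0.004
```

The fingers closed on nothing, so I'll look.

```bash
python3 -c "
from h import *
from rig import manip
print({k:getattr(manip,k) for k in dir(manip) if not k.startswith('_')})
shot('wrist','w4'); shot('side','s4'); shot('scene','c4')
a=cv2.imread('pics/s4.png')[80:200,200:350];b=cv2.imread('pics/c4.png')[110:230,120:270];w=cv2.imread('pics/w4.png')[100:384,:]
w=cv2.resize(w,(600,333));ab=cv2.resize(np.hstack([a,b]),(600,240),interpolation=cv2.INTER_CUBIC)
cv2.imwrite('pics/m4.png',np.vstack([w,ab]))
"
```

```text
{'MotionError': <class 'rig.MotionError'>, 'finger_overhang': 0.022}
```

View pics/m4.png

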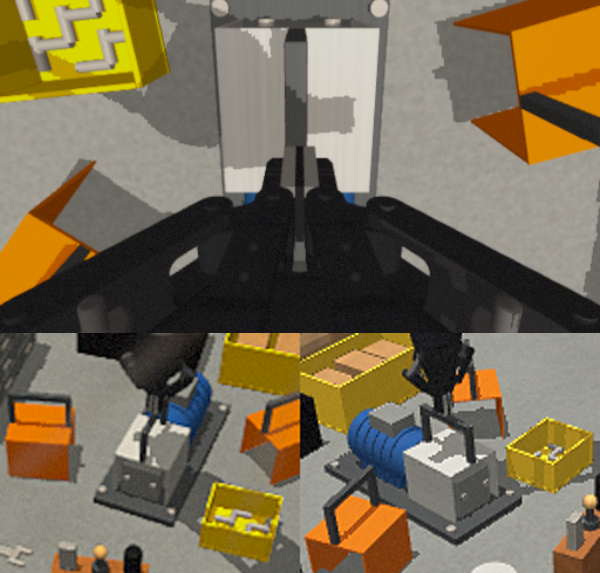

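```bash
python3 -c "
from h import *
from rig import get_state
s=get_state();print(s['position'],s['width'],s['gripper_force'])
for f in ['s4','c4','w4']:
    z=np.load(f+'.npz')
    for X in [s['position'],s['position']-[0,0,.022],[.4866,-.2679,.164],[.4866+.006,-.2679+.054,.164],[.4866-.006,-.2679-.054,.164]]:
        c=z['R']@X+z['t']; u=z['fx']*c[0]/c[2]+z['cx'];v=z['fy']*c[1]/c[2]+z['cy']; print(f,round(u),round(v),c[2].round(3), z['d'][min(383,int(round(v))),int(round(u))])
b=cv2.imread('pics/c4.png')[130:200,165:245];w=cv2.imread('pics/w4.png')[200:384,150:370]
cv2.imwrite('pics/m5.png',np.hstack([cv2.resize(b,(400,350),interpolation=cv2.INTER_CUBIC),cv2.resize(w,(400,350))]))
P,C,u,v=cloud('w4.npz');m=(P[:,2]>.14)&(P[:,2]<.2)&(abs(P[:,0]-.487)<.06)&(abs(P[:,1]+.26)<.1);Q=P[m]
for y in np.arange(-.32,-.2,.01):
    q=Q[abs(Q[:,1]-y)<.005]
    if len(q): print(y.round(3),len(q),np.percentile(q[:,0],[0,50,100]).round(4),np.percentile(q[:,2],[0,50,100]).round(4))
"
```

```text
[ 0.48691342 -0.26930263  0.16637833] -0.0002245233123998422 0.0
s4 277 120 1.469 1.4564563
s4 276 125 1.486 1.4517314
s4 277 121 1.47 1.4655157
s4 271 131 1.438 1.4435452
s4 282 111 1.502 1.4358128
c4 192 152 1.405 1.3962075
c4 193 158 1.418 1.4971251
c4 192 153 1.406 1.4035025
c4 205 158 1.378 1.3817694
c4 181 147 1.435 1.4274381
w4 254 236 0.164 0.13823295
w4 254 221 0.185 0.15790157
w4 253 232 0.166 0.14071415
w4 253 133 0.151 0.15070109
w4 253 314 0.181 0.17418888
-0.32 108 [0.4794 0.4826 0.4854] [0.1681 0.1693 0.1709]
-0.31 40 [0.4809 0.4828 0.4853] [0.168  0.1696 0.1711]
-0.26 1348 [0.4753 0.4888 0.5023] [0.1678 0.1888 0.2   ]
-0.25 353 [0.4829 0.4883 0.494 ] [0.1675 0.1694 0.1712]
-0.24 377 [0.4841 0.4896 0.495 ] [0.1677 0.1694 0.1708]
-0.23 397 [0.4853 0.4907 0.496 ] [0.1672 0.1694 0.1713]
-0.22 407 [0.4865 0.4919 0.4972] [0.16   0.1694 0.1718]
-0.21 160 [0.4874 0.4921 0.4973] [0.1424 0.1626 0.1711]
```

View pics/m5.png

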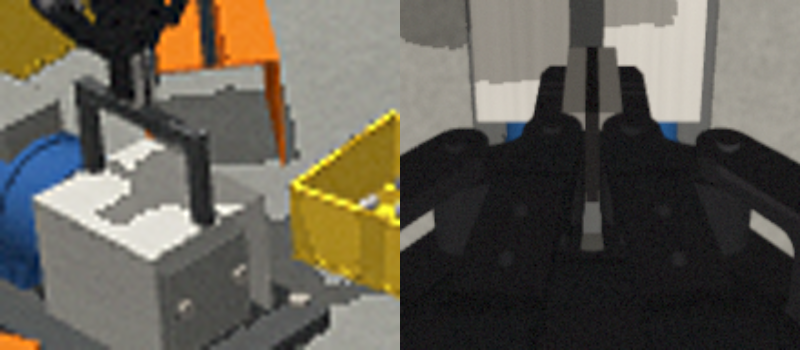

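```bash
python3 -c "
from h import *
P,C,u,v=cloud('w4.npz')
G=np.full((384,512,3),np.nan);G[v,u]=P
for r in range(210,335,8):
    print(r,[tuple((G[r,c]*1000).round().astype(int)) if G[r,c,0]==G[r,c,0] else 0 for c in (238,244,249,254,259,264,270)])
"
```

```text
210 [(np.int64(474), np.int64(-277), np.int64(104)), (np.int64(484), np.int64(-253), np.int64(168)), (np.int64(486), np.int64(-253), np.int64(169)), (np.int64(489), np.int64(-253), np.int64(170)), (np.int64(492), np.int64(-253), np.int64(170)), (np.int64(493), np.int64(-279), np.int64(103)), (np.int64(498), np.int64(-279), np.int64(103))]
218 [(np.int64(473), np.int64(-283), np.int64(104)), (np.int64(483), np.int64(-257), np.int64(169)), (np.int64(486), np.int64(-257), np.int64(170)), (np.int64(488), np.int64(-257), np.int64(169)), (np.int64(491), np.int64(-258), np.int64(169)), 0, (np.int64(497), np.int64(-286), np.int64(104))]
226 [(np.int64(472), np.int64(-290), np.int64(102)), (np.int64(484), np.int64(-256), np.int64(181)), (np.int64(486), np.int64(-257), np.int64(179)), (np.int64(488), np.int64(-258), np.int64(179)), (np.int64(491), np.int64(-258), np.int64(180)), (np.int64(493), np.int64(-258), np.int64(179)), (np.int64(497), np.int64(-292), np.int64(105))]
234 [(np.int64(480), np.int64(-260), np.int64(181)), (np.int64(484), np.int64(-257), np.int64(189)), (np.int64(486), np.in
[... 3610 characters left out ...]
), np.int64(243))]
322 [(np.int64(485), np.int64(-255), np.int64(248)), (np.int64(485), np.int64(-264), np.int64(237)), (np.int64(485), np.int64(-276), np.int64(223)), (np.int64(475), np.int64(-373), np.int64(111)), (np.int64(479), np.int64(-374), np.int64(111)), (np.int64(490), np.int64(-277), np.int64(224)), (np.int64(493), np.int64(-260), np.int64(243))]
330 [(np.int64(484), np.int64(-257), np.int64(248)), (np.int64(486), np.int64(-258), np.int64(247)), (np.int64(484), np.int64(-280), np.int64(224)), (np.int64(475), np.int64(-373), np.int64(121)), (np.int64(479), np.int64(-373), np.int64(121)), (np.int64(491), np.int64(-259), np.int64(247)), (np.int64(493), np.int64(-259), np.int64(248))]
```

```bash
python3 -c "
from h import *
for f,tz,tp in (('w1',.398,(.4508,.0965)),('w2',.3981,(.517,.2671)),('w3',.382,(.4838,-.2))):
    P,C,u,v=cloud(f+'.npz')
    m=(P[:,2]>tz-.06)&(np.hypot(P[:,0]-tp[0],P[:,1]-tp[1])<.12)
    Q=P[m]; Q=Q[np.argsort(Q[:,2])]
    print(f,((Q[:3]-[*tp,tz])*1000).round(),((Q[60]-[*tp,tz])*1000).round(), (Q[:,2].min()-tz)*1000)
for f in ('s4','c4'):
    P,C,u,v=cloud(f+'.npz')
    m=(abs(P[:,0]-.487)<.03)&(abs(P[:,1]+.269)<.02)&(P[:,2]>.13)&(P[:,2]<.22)
    Q=P[m];C=C[m];o=np.argsort(Q[:,2]);print(f,np.c_[Q[o]*1000,C[o]].round().astype(int)[::max(1,len(o)//40)].tolist())
"
```

```text
w1 [[-42.  13.  19.]
 [-43.  10.  20.]
 [-44.   4.  20.]] [42. -2. 22.] 19.14826832152505
w2 [[-41.   9.  18.]
 [ 43. -12.  19.]
 [-42.   2.  19.]] [ 43. -10.  21.] 18.3162975315842
w3 [[-42.   3.  20.]
 [-43.  -2.  20.]
 [ 44.   1.  20.]] [-42.  -2.  21.] 19.508354786892113
s4 [[480, -262, 160, 151, 148, 139], [480, -249, 162, 165, 161, 149], [481, -250, 166, 101, 97, 93], [490, -261, 167, 42, 59, 79], [482, -267, 169, 66, 63, 58], [485, -255, 169, 45, 43, 41], [488, -253, 170, 41, 43, 44], [480, -260, 171, 41, 39, 47], [487, -262, 172, 61, 57, 51], [485, -254, 175, 46, 47, 44], [481, -262, 178, 84, 83, 79], [485, -263, 180, 82, 79, 73], [488, -261, 181, 49, 45, 38], [491, -259, 181, 82, 77, 69], [472, -279, 183, 39, 33, 34], [482, -253, 185, 102, 98, 87], [481, -261, 187, 64, 63, 58], [492, -262, 188, 83, 81, 76], [488, -261, 190, 58, 54, 54], [497, -268, 190, 59, 58, 51], [477, -268, 191, 11, 10, 14], [478, -262, 191, 23, 23, 22], [500, -265, 192, 59, 59, 54], [475, -261, 193, 16, 17, 17], [485, -261, 195, 77, 75, 70], [472, -275, 195, 39, 39, 41], [472, -263, 197, 29, 27, 30], [4
[... 1636 characters left out ...]
21], [474, -261, 194, 144, 77, 24], [490, -259, 195, 77, 76, 72], [499, -267, 197, 24, 23, 25], [495, -258, 198, 101, 98, 95], [500, -262, 199, 17, 21, 25], [500, -269, 200, 19, 20, 18], [489, -260, 201, 58, 56, 57], [493, -264, 201, 63, 63, 60], [504, -262, 204, 25, 23, 24], [476, -262, 205, 50, 57, 60], [498, -255, 206, 101, 97, 96], [496, -261, 207, 87, 87, 83], [495, -265, 209, 17, 24, 18], [477, -260, 209, 12, 14, 29], [493, -258, 210, 122, 119, 113], [482, -260, 211, 60, 60, 58], [498, -266, 213, 34, 28, 33], [478, -255, 215, 90, 54, 24], [498, -257, 216, 27, 27, 29], [478, -255, 218, 16, 21, 31], [506, -262, 218, 12, 19, 16], [515, -274, 219, 97, 97, 97], [497, -255, 220, 18, 24, 21]]
```

Measured in the images, the fingertips stand about 8 mm behind the reported TCP when shut, and about 20 mm behind when open. That is about 30 mm short of the text, so I have to go 29 mm lower.

drive_tool(rows=[[0,0,0,0],[0,0,0,0],[0,0,0,0],[0,0,0,0],[0,0,0.2,0],[0,0,0.6,0],[0,0,1.0,0],[0,0,1.17,0]], grip=50)

```text
clock: 6.4
position: [0.4858, -0.2685, 0.1348]
ee_rot: [-0.002, 0.744, 0.668, -0.0]
contact_force: [0.3, -0.2, -0.2]
width: 0.0502
gripper_force: 0.0
```

drive_tool(rows=[[0,0,0,0],[0,0,0,0],[0,0,0,0],[0,0,0,0],[0,0,0,0],[0,0,0,0],[0,0,0,0],[0,0,0,0]], grip=0, newtons=80)

```text
clock: 7.07
position: [0.4867, -0.2693, 0.1372]
ee_rot: [-0.0, 0.744, 0.668, -0.0]
contact_force: [-1.0, 0.1, -1.0]
width: 0.0084
gripper_force: 78.3
```

Bar is gripped (about 78 N). Lift it straight up.

drive_tool(rows=[[0,0,-0.2,0],[0,0,-0.7,0],[0,0,-1.4,0],[0,0,-2.3,0],[0,0,-3.3,0],[0,0,-4.3,0],[0,0,-5.3,0],[0,0,-6.2,0]])

```text
clock: 7.73
position: [0.487, -0.2691, 0.2936]
ee_rot: [0.0, 0.744, 0.668, 0.0]
contact_force: [0.9, -0.5, -3.4]
width: 0.0085
gripper_force: 78.1
```

drive_tool(rows=[[0,0,-0.2,0],[0,0,-0.3,0],[0,0,-0.3,0],[0,0,-0.3,0],[0,0,-0.3,0],[0,0,-0.3,0],[0,0,-0.3,0],[0,0,-0.3,0]])

```text
clock: 8.4
position: [0.4868, -0.2692, 0.299]
ee_rot: [-0.001, 0.744, 0.668, -0.0]
contact_force: [0.6, -1.1, -3.9]
width: 0.0083
gripper_force: 78.1
```

```bash
python3 -c "
from h import *
plan(.4971,.2377,.30,-12.35)
shot('wrist','w6')
P,C,u,v=cloud('w6.npz');m=(P[:,2]>.31)&(P[:,2]<.35)&(abs(P[:,0]-.487)<.03)&(P[:,1]<-.19)&(P[:,1]>-.252);Q=P[m]
r=cv2.minAreaRect(Q[:,:2].astype(np.float32)*1000);print(r,np.median(Q,0))
"
```

```text
t 8.4 pos [ 0.4868 -0.2692  0.299 ] yaw -6.23 z [-0.001  0.001 -1.   ] -> shift [20.202 -1.788 -0.026] turn 1.021
((491.7891845703125, -233.03115844726562), (39.12349319458008, 10.039850234985352), 83.80388641357422) [ 0.49201995 -0.23052577  0.3313655 ]
```

drive_tool(rows=[[0.4,0,0,0],[1.2,-0.1,0,0.1],[2.3,-0.2,0,0.1],[3.6,-0.3,0,0.2],[5.0,-0.4,0,0.2],[6.4,-0.6,0,0.3],[7.8,-0.7,0,0.4],[9.2,-0.8,0,0.5]])

```text
clock: 9.12
position: [0.4913, -0.0361, 0.2999]
ee_rot: [-0.0, 0.762, 0.648, 0.0]
contact_force: [1.0, -0.7, -4.0]
width: 0.0089
gripper_force: 78.1
```

drive_tool(rows=[[1.4,-0.1,0,0.1],[2.8,-0.2,0,0.1],[4.2,-0.3,0,0.2],[5.6,-0.5,0,0.2],[7.0,-0.6,0,0.3],[8.2,-0.7,0,0.4],[9.2,-0.8,0,0.5],[9.8,-0.8,0,0.5]])

```text
clock: 9.78
position: [0.5105, 0.2104, 0.2998]
ee_rot: [-0.001, 0.778, 0.629, 0.001]
contact_force: [0.1, -0.0, -3.8]
width: 0.0086
gripper_force: 78.5
```

```bash
python3 -c "
from h import *
plan(.4971,.2377,.198,-12.35)
shot('wrist','w7')
"
```

```text
t 9.78 pos [0.5105 0.2104 0.2998] yaw -12.08 z [-0.     0.003 -1.   ] -> shift [ 0.944 -0.747  4.074] turn 0.044
```

drive_tool(rows=[[0.5,-0.4,0,0.04],[0.9,-0.7,0.2,0.04],[0.94,-0.75,0.8,0.04],[0.94,-0.75,1.7,0.04],[0.94,-0.75,2.7,0.04],[0.94,-0.75,3.5,0.04],[0.94,-0.75,4.0,0.04],[0.94,-0.75,4.0,0.04]])

```text
clock: 10.5
position: [0.4952, 0.233, 0.1963]
ee_rot: [-0.002, 0.78, 0.626, -0.003]
contact_force: [-0.7, -0.4, -5.2]
width: 0.0085
gripper_force: 78.5
```

```bash
python3 -c "
from h import *
shot('wrist','w8')
plan(.5948,.2163,.198,-12.35)
P,C,u,v=cloud('w8.npz')
def rect(m,nm):
    Q=P[m]
    if len(Q)>20:
        r=cv2.minAreaRect(Q[:,:2].astype(np.float32)*1000);print(nm,len(Q),r,np.median(Q,0))
rect((P[:,2]>.225)&(P[:,2]<.237)&(P[:,0]<.53)&(P[:,0]>.46)&(P[:,1]>.253),'bar')
rect((P[:,2]>.202)&(P[:,2]<.215)&(P[:,0]>.64)&(P[:,0]<.72)&(P[:,1]>.1)&(P[:,1]<.29),'strip')
rect((P[:,2]>.18)&(P[:,2]<.215)&(P[:,0]>.55)&(P[:,0]<.65)&(P[:,1]>.1)&(P[:,1]<.29),'hooks')
"
```

```text
t 10.55 pos [0.4964 0.2334 0.1981] yaw -12.46 z [-0.004 -0.001 -1.   ] -> shift [ 0.182  3.989 -0.01 ] turn -0.018
bar 977 ((504.072998046875, 268.64447021484375), (33.809791564941406, 9.878896713256836), 78.1052017211914) [0.50294176 0.26239841 0.22580841]
hooks 3497 ((605.1226806640625, 213.802734375), (71.89669799804688, 78.03185272216797), 77.80870056152344) [0.60508301 0.19252854 0.19041892]
```

View pics/w8.png

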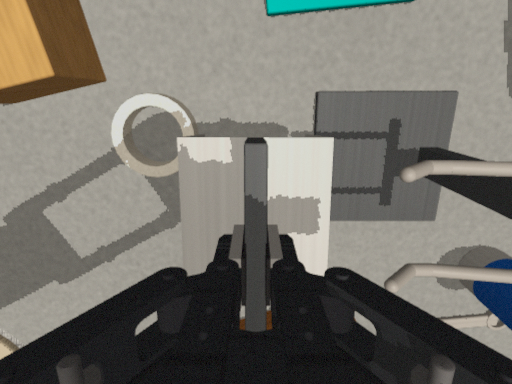

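Guard is square with the stand and the hooks lie ahead at (405,172) and (395,278). I'll check the bar's true height before sliding in.

```bash
python3 -c "
from h import *
P,C,u,v=cloud('w8.npz')
G=np.full((384,512,3),np.nan);G[v,u]=P
for r in range(145,330,15): print(r,(G[r,255]*1000).round(1),(G[r,305]*1000).round(1))
Q=P[(P[:,2]>.17)&(P[:,2]<.225)&(P[:,0]>.545)&(P[:,0]<.66)&(P[:,1]>.1)&(P[:,1]<.29)]
e=np.array([.977,-.214]);n=np.array([.214,.977]);l=(Q[:,:2]-[.5948,.2163])
a=l@e;b=l@n
for k in np.arange(-.04,.05,.01):
    m=abs(a-k)<.005
    if m.any(): print(round(k,2),'b',b[m&(b>0)].mean().round(4) if (m&(b>0)).any() else 0,b[m&(b<0)].mean().round(4) if (m&(b<0)).any() else 0,'ztop',np.percentile(Q[m,2],95).round(4))
"
```

```text
145 [507.8 286.2 223.7] [535.7 269.6 158.6]
160 [506.5 280.3 224.6] [534.2 259.8 157. ]
175 [505.2 274.2 225.3] [532.3 250.8 159.6]
190 [503.9 268.2 226.4] [530.4 241.4 161.2]
205 [502.4 261.4 225.7] [528.7 231.1 160.8]
220 [501.1 255.6 227.8] [526.8 221.  161.7]
235 [499.5 248.6 227.6] [524.9 210.9 163.1]
250 [498.  241.9 228.2] [522.9 201.1 165.2]
265 [496.5 235.  228.9] [520.9 189.9 165.3]
280 [495.  228.1 229.7] [515.9 242.1 256.3]
295 [493.3 220.5 229.8] [514.5 247.6 271.3]
310 [491.7 213.4 230.7] [513.6 247.8 277.6]
325 [490.  205.4 230.9] [512.8 248.7 283.9]
-0.03 b 0.032 -0.0311 ztop 0.2043
-0.02 b 0.0329 -0.0301 ztop 0.2044
-0.01 b 0.0332 -0.0298 ztop 0.1964
0.0 b 0.0323 -0.0307 ztop 0.189
0.01 b 0.0322 -0.0308 ztop 0.19
0.02 b 0.0323 -0.0309 ztop 0.1915
0.03 b 0.0322 -0.0308 ztop 0.1931
0.04 b 0.0355 -0.0308 ztop 0.1946
```

drive_tool(rows=[[0.1,0.2,-0.15,0],[0.2,0.6,-0.15,0],[0.2,1.2,-0.15,0],[0.2,2.0,-0.15,0],[0.2,2.8,-0.15,0],[0.2,3.5,-0.15,0],[0.2,3.9,-0.15,0],[0.2,4.0,-0.15,0]])

```text
clock: 11.22
position: [0.6002, 0.2164, 0.2042]
ee_rot: [0.001, 0.78, 0.626, 0.002]
contact_force: [0.0, 0.8, -3.5]
width: 0.0083
gripper_force: 78.5
```

```bash
python3 -c "
from h import *
plan(.5948,.2163,.168,-12.35)"
```

```text
t 11.22 pos [0.6002 0.2164 0.2042] yaw -12.54 z [ 0.004  0.    -1.   ] -> shift [-0.051 -0.215  1.446] turn -0.032
```

drive_tool(rows=[[0,-0.1,0,0],[0,-0.1,0.2,0],[0,-0.1,0.5,0],[0,-0.1,0.8,0],[0,-0.1,1.0,0],[0,-0.1,1.1,0],[0,-0.1,1.1,0],[0,-0.1,1.1,0]])

```text
clock: 11.88
position: [0.5943, 0.2174, 0.1757]
ee_rot: [-0.0, 0.78, 0.626, -0.0]
contact_force: [-0.8, 0.2, -3.5]
width: 0.0088
gripper_force: 78.5
```

```bash
python3 -c "
from h import *
plan(.5948,.2163,.168,-12.35)"
```

```text
t 11.88 pos [0.5943 0.2174 0.1757] yaw -12.46 z [-0. -0. -1.] -> shift [-0.038  0.03   0.308] turn -0.018
```

Over the seat. Easing down until the hooks take the weight.

drive_tool(rows=[[0,0,0.05,0],[0,0,0.1,0],[0,0,0.15,0],[0,0,0.2,0],[0,0,0.25,0],[0,0,0.28,0],[0,0,0.28,0],[0,0,0.28,0]])

```text
clock: 12.55
position: [0.5947, 0.2172, 0.1702]
ee_rot: [0.0, 0.78, 0.626, 0.001]
contact_force: [-3.0, -1.5, 5.5]
width: 0.0087
gripper_force: 79.8
```

drive_tool(rows=[[0,0,0,0],[0,0,0,0],[0,0,0,0],[0,0,0,0],[0,0,0,0],[0,0,0,0],[0,0,0,0],[0,0,0,0]], grip=40)

```text
clock: 13.22
position: [0.5945, 0.2173, 0.1688]
ee_rot: [-0.0, 0.78, 0.626, -0.0]
contact_force: [0.3, 0.6, -0.4]
width: 0.0399
gripper_force: 0.0
```

drive_tool(rows=[[0,0,-0.2,0],[0,0,-0.6,0],[0,0,-1.1,0],[0,0,-1.7,0],[0,0,-2.5,0],[0,0,-3.4,0],[0,0,-4.4,0],[0,0,-5.0,0]])

```text
clock: 13.88
position: [0.5953, 0.2175, 0.2981]
ee_rot: [0.001, 0.78, 0.626, 0.002]
contact_force: [-0.0, 1.0, 0.0]
width: 0.0401
gripper_force: 0.0
```

```bash
python3 -c "
from h import *
shot('wrist','w9'); shot('side','s9')
a=cv2.resize(cv2.imread('pics/s9.png')[150:300,110:310],(533,400),interpolation=cv2.INTER_CUBIC)
cv2.imwrite('pics/m9.png',a)
P,C,u,v=cloud('w9.npz')
m=(P[:,2]>.185)&(P[:,2]<.215)&(abs(P[:,0]-.595)<.03)&(abs(P[:,1]-.216)<.07)&(C.max(1)<90);Q=P[m]
r=cv2.minAreaRect(Q[:,:2].astype(np.float32)*1000);print(len(Q),r,np.median(Q,0))
plan(.5484,.016,.30,98.5)
"
```

```text
400 ((599.2174072265625, 234.32510375976562), (75.07160186767578, 8.779122352600098), 77.26202392578125) [0.59502589 0.21624675 0.20029951]
t 13.98 pos [0.5961 0.2178 0.2985] yaw -12.46 z [ 0.008  0.002 -1.   ] -> shift [-8.292 -0.123 -0.091] turn 11.506
```

View pics/m9.png

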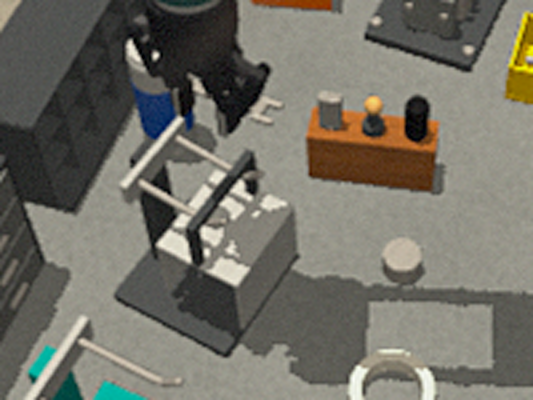

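The guard hangs on both hooks: bar along the stand's y, centre (595,216), top at 200 mm. Now the gauge, gripped across its 14 mm side.

drive_tool(rows=[[-0.4,0,0,0.5],[-1.2,0,0,1.5],[-2.4,0,0,2.6],[-3.8,0,0,3.7],[-5.2,0,0,4.8],[-6.5,-0.1,0,5.9],[-7.6,-0.1,0,7.0],[-8.2,-0.1,0,8.1]], grip=45)

```text
clock: 14.65
position: [0.5461, 0.0148, 0.2931]
ee_rot: [0.0, 0.969, 0.246, -0.001]
contact_force: [0.3, 0.5, 0.4]
width: 0.0449
gripper_force: 0.0
```

drive_tool(rows=[[0,0,0.3,1.0],[0,0,0.9,2.1],[0,0,1.6,3.0],[0,0,2.2,3.4],[0,0,2.5,3.4],[0,0,2.6,3.4],[0,0,2.6,3.4],[0,0,2.6,3.4]])

```text
clock: 15.32
position: [0.5481, 0.0177, 0.2294]
ee_rot: [0.0, 0.997, 0.075, 0.0]
contact_force: [-0.3, -0.4, -0.4]
width: 0.0449
gripper_force: 0.0
```

```bash
cat >> h.py <<'E'
def rect(Q,nm):
    if len(Q)<15: print(nm,len(Q)); return
    r=cv2.minAreaRect(Q[:,:2].astype(np.float32)*1000); print(nm,len(Q),np.round(r[0],1),np.round(r[1],1),round(r[2],1),'med',np.median(Q,0).round(4))
E
python3 -c "
from h import *
shot('wrist','w10')
P,C,u,v=cloud('w10.npz')
sat=C.max(1).astype(int)-C.min(1)
rect(P[(abs(P[:,0]-.5484)<.025)&(abs(P[:,1]-.016)<.02)&(P[:,2]>.12)&(P[:,2]<.134)&(sat<40)],'gauge')
plan(.5484,.016,.078,-81.5)
"
```

```text
gauge 464 [549.   14.7] [26.  13.3] 8.4 med [0.5496 0.0152 0.1274]
t 15.37 pos [0.5483 0.0177 0.2297] yaw -81.43 z [ 0.002 -0.    -1.   ] -> shift [-0.016  0.066  6.069] turn 0.012
```

drive_tool(rows=[[0.02,0.09,0.5,0],[0.02,0.09,1.4,0],[0.02,0.09,2.5,0],[0.02,0.09,3.6,0],[0.02,0.09,4.5,0],[0.02,0.09,5.3,0],[0.02,0.09,5.8,0],[0.02,0.09,6.05,0]])

```text
clock: 16.03
position: [0.5481, 0.0156, 0.0765]
ee_rot: [-0.0, 0.997, 0.075, -0.001]
contact_force: [0.2, -0.0, -0.7]
width: 0.0451
gripper_force: 0.0
```

drive_tool(rows=[[0,0,0,0],[0,0,0,0],[0,0,0,0],[0,0,0,0],[0,0,0,0],[0,0,0,0],[0,0,0,0],[0,0,0,0]], grip=0, newtons=80)

```text
clock: 16.7
position: [0.5497, 0.0155, 0.0789]
ee_rot: [0.0, 0.997, 0.074, 0.001]
contact_force: [0.2, 0.2, 5.9]
width: 0.0133
gripper_force: 78.3
```

```bash
python3 -c "
from h import *
plan(.549,.0155,.198,-81.5)"
```

```text
t 16.7 pos [0.5497 0.0155 0.0789] yaw -81.47 z [ 0.003 -0.    -1.   ] -> shift [-1.500e-02 -3.000e-03 -4.763e+00] turn 0.005
```

drive_tool(rows=[[0,0,-0.3,0],[0,0,-0.8,0],[0,0,-1.6,0],[0,0,-2.5,0],[0,0,-3.5,0],[0,0,-4.5,0],[0,0,-5.5,0],[0,0,-6.3,0]])

```text
clock: 17.37
position: [0.5483, 0.0156, 0.2371]
ee_rot: [0.0, 0.997, 0.074, 0.0]
contact_force: [0.7, 0.2, -0.4]
width: 0.0128
gripper_force: 77.8
```

drive_tool(rows=[[0,0,-0.3,0],[0,0,-0.6,0],[0,0,-0.7,0],[0,0,-0.7,0],[0,0,-0.7,0],[0,0,-0.7,0],[0,0,-0.7,0],[0,0,-0.7,0]])

```text
clock: 18.03
position: [0.5482, 0.0155, 0.2518]
ee_rot: [-0.0, 0.997, 0.074, -0.001]
contact_force: [0.1, -0.3, -0.5]
width: 0.0131
gripper_force: 77.9
```

```bash
python3 -c "
from h import *
plan(.53,-.24,.26,-96.2)"
```

```text
t 18.03 pos [0.5482 0.0155 0.2518] yaw -81.47 z [-0.002  0.    -1.   ] -> shift [-2.238 10.    -0.327] turn 2.455
```

drive_tool(rows=[[-0.1,0.5,-0.2,0.2],[-0.3,1.5,-0.5,0.5],[-0.5,2.8,-0.9,0.8],[-0.7,4.2,-1.3,1.2],[-0.9,5.6,-1.5,1.6],[-1.1,7.0,-1.5,2.0],[-1.3,8.4,-1.5,2.3],[-1.5,9.6,-1.5,2.45]])

```text
clock: 18.7
position: [0.5466, -0.2309, 0.2906]
ee_rot: [0.001, 0.998, -0.055, 0.0]
contact_force: [1.2, -0.1, -1.4]
width: 0.0129
gripper_force: 78.0
```

drive_tool(rows=[[0,0.6,0,0],[0,1.0,0,0],[0,1.0,0,0],[0,1.0,0,0],[0,1.0,0,0],[0,1.0,0,0],[0,1.0,0,0],[0,1.0,0,0]])

```text
clock: 19.37
position: [0.5446, -0.2511, 0.2904]
ee_rot: [-0.0, 0.999, -0.053, 0.0]
contact_force: [-0.8, 0.1, -0.8]
width: 0.0134
gripper_force: 78.0
```

```bash
cat > brk.py <<'E'
from h import *
import sys
# plate tops, in brake-aligned axes about guard centre
a=np.radians(-6.2); ex=np.array([np.cos(a),np.sin(a)]); ey=np.array([-ex[1],ex[0]]); o=np.array([.4866,-.2679])
for f in sys.argv[1:]:
    P,C,u,v=cloud(f+'.npz'); l=(P[:,:2]-o)@np.stack([ex,ey],1)
    Q=P[(abs(l[:,0])<.05)&(abs(l[:,1])<.07)&(P[:,2]>.089)&(P[:,2]<.101)]; q=(Q[:,:2]-o)@np.stack([ex,ey],1)
    rect(Q,f)
    h,e=np.histogram(q[:,1],np.arange(-.05,.0501,.001)); print(f,[(round(b*1000),int(c)) for b,c in zip(e,h) if c>3], np.percentile(q[:,0],[1,50,99]).round(4))
E
python3 -c "
from h import *
shot('wrist','w11');shot('side','s11');shot('scene','c11')
plan(.4866,-.2679,.26,-96.2)"
python3 brk.py w11 s11 c11
```

```text
t 19.52 pos [ 0.5446 -0.2517  0.2903] yaw -96.12 z [ 0.  0. -1.] -> shift [-2.236  0.89   1.21 ] turn 0.013
w11 1337 [ 486.4 -297.3] [81.6 77.5] 83.7 med [ 0.4956 -0.2793  0.0945]
w11 [(-19, 31), (-18, 54), (-17, 48), (-16, 50), (-15, 47), (-14, 55), (-13, 44), (-12, 47), (-11, 48), (-10, 46), (-9, 42), (-8, 38), (-7, 32), (-1, 17), (0, 42), (1, 42), (2, 39), (3, 45), (4, 42), (5, 41), (6, 35), (7, 32), (8, 43), (9, 43), (10, 36), (11, 10)] [-0.0322  0.0109  0.0416]
s11 235 [ 483.6 -277.8] [118.1  80.8] 86.1 med [ 0.4822 -0.2781  0.0943]
s11 [(-20, 4), (-18, 7), (-17, 11), (-15, 4), (-13, 4), (-12, 4), (-11, 8), (-10, 9), (-9, 6), (-8, 9), (-4, 5), (-1, 5), (0, 4), (1, 5), (3, 8), (5, 4), (6, 4), (7, 7), (8, 8), (9, 7), (10, 5), (11, 5), (12, 4)] [-0.0407 -0.0017  0.038 ]
c11 222 [ 484.8 -284.8] [106.2  81.8] 75.7 med [ 0.489  -0.277   0.0938]
c11 [(-16, 11), (-14, 7), (-13, 4), (-11, 5), (-10, 5), (-9, 8), (-8, 4), (-7, 12), (-6, 6), (-1, 5), (0, 6), (3, 6), (4, 5), (7, 6), (9, 9), (10, 13), (11, 4), (12, 5)] [-0.0365  0.0031  0.0407]
```

```bash
cat > gau.py <<'E'
from h import *
import sys
a=np.radians(-6.2); ex=np.array([np.cos(a),np.sin(a)]); ey=np.array([-ex[1],ex[0]])
f=sys.argv[1]; t=np.array(eval(sys.argv[2])); zt=float(sys.argv[3]); 
P,C,u,v=cloud(f+'.npz'); l=(P[:,:2]-t)@np.stack([ex,ey],1)
m=(abs(l[:,0])<.025)&(abs(l[:,1])<.025)
for z in np.arange(zt-.09,zt+.05,.005):
    k=m&(abs(P[:,2]-z)<.0025)
    if k.sum()>3:
        q=l[k]; print(round(z-zt,3),k.sum(),'x',np.percentile(q[:,0],[2,50,98]).round(4),'y',np.percentile(q[:,1],[2,98]).round(4),'mid',(np.percentile(q[:,1],[2,98]).mean()*1000).round(2),'rgb',np.median(C[k],0))
E
python3 gau.py w11 "[.5446,-.2514]" .2903; echo; python3 gau.py s11 "[.5446,-.2514]" .2903;echo; python3 gau.py c11 "[.5446,-.2514]" .2903
```

```text
-0.075 8 x [0.0053 0.0055 0.0057] y [-0.0008  0.0023] mid 0.75 rgb [89.5 86.  80.5]
-0.07 8 x [0.0053 0.0056 0.006 ] y [-0.0007  0.0022] mid 0.75 rgb [101.   95.5  88. ]
-0.065 13 x [0.0054 0.0056 0.006 ] y [-0.0013  0.0028] mid 0.72 rgb [100.  94.  86.]
-0.06 11 x [0.0054 0.0057 0.006 ] y [-0.0013  0.0029] mid 0.81 rgb [100.  94.  86.]
-0.055 18 x [0.0053 0.0056 0.0059] y [-0.0014  0.0034] mid 0.96 rgb [93.5 87.  80. ]
-0.05 26 x [0.0017 0.0057 0.006 ] y [-0.0021  0.0036] mid 0.73 rgb [88.5 83.  75. ]
-0.045 17 x [0.0054 0.0057 0.006 ] y [-0.002  0.004] mid 0.98 rgb [88. 83. 75.]
-0.04 27 x [0.0049 0.0056 0.006 ] y [-0.0026  0.0042] mid 0.78 rgb [86. 80. 72.]
-0.035 32 x [0.0053 0.0056 0.0061] y [-0.0027  0.0047] mid 0.98 rgb [88.  81.5 74. ]
-0.03 37 x [0.0054 0.0057 0.0061] y [-0.003   0.0048] mid 0.88 rgb [87. 81. 75.]
-0.025 44 x [0.0052 0.0057 0.0062] y [-0.0035  0.0052] mid 0.84 rgb [87. 81. 74.]
-0.02 45 x [0.0051 0.0057 0.0062] y [-0.0035  0.0057] mid 1.09 rgb [86. 81. 73.]
-0.015 19 x [0.0055 0.0059 0.0061] y [-0.0037  0.0056] mid 0.95 rgb [86. 80. 73.]
0.0 56 x [0.0113 0.0
[... 4238 characters left out ...]
b [91.  90.5 85. ]
0.01 14 x [-0.0088  0.0098  0.0117] y [-0.0086  0.0155] mid 3.47 rgb [96.  91.5 85.5]
0.015 17 x [-0.0033  0.0083  0.0124] y [-0.0111  0.0209] mid 4.87 rgb [91. 87. 76.]
0.02 24 x [-0.0059  0.0094  0.0134] y [-0.0165  0.0224] mid 2.92 rgb [53.5 51.5 48. ]
0.025 24 x [-0.0045  0.0087  0.0134] y [-0.0185  0.0222] mid 1.83 rgb [58. 55. 46.]
0.03 18 x [-0.0055  0.0076  0.0128] y [-0.0089  0.0219] mid 6.47 rgb [65.5 64.  42.5]
0.035 24 x [-0.005   0.0095  0.0123] y [-0.0139  0.0235] mid 4.79 rgb [67.  66.  63.5]
0.04 18 x [-0.0041  0.0088  0.0122] y [-0.0075  0.0226] mid 7.56 rgb [61.5 63.  61. ]
0.045 22 x [0.0008 0.0102 0.0142] y [-0.0153  0.0213] mid 3.0 rgb [64.5 63.  60. ]
```

drive_tool(rows=[[-0.4,0.2,0,0],[-1.2,0.6,0,0],[-1.9,0.95,0,0],[-2.16,1.07,0.3,0],[-2.16,1.07,1.1,0],[-2.16,1.07,2.1,0],[-2.16,1.07,2.9,0],[-2.16,1.07,3.2,0]])

```text
clock: 20.18
position: [0.4858, -0.2719, 0.2068]
ee_rot: [-0.002, 0.999, -0.054, -0.002]
contact_force: [-0.9, -0.1, -1.8]
width: 0.0131
gripper_force: 78.1
```

drive_tool(rows=[[0,0,0.2,0],[0,0,0.5,0],[0,0,0.6,0],[0,0,0.6,0],[0,0,0.6,0],[0,0,0.6,0],[0,0,0.6,0],[0,0,0.6,0]])

```text
clock: 20.85
position: [0.4881, -0.2732, 0.1957]
ee_rot: [0.0, 0.999, -0.054, 0.0]
contact_force: [-0.4, 0.0, -0.8]
width: 0.0128
gripper_force: 78.1
```

```bash
cat > both.py <<'E'
from h import *
import sys
a=np.radians(-6.2); ex=np.array([np.cos(a),np.sin(a)]); ey=np.array([-ex[1],ex[0]]); o=np.array([.4866,-.2679])
f=sys.argv[1]; P,C,u,v=cloud(f+'.npz'); l=(P[:,:2]-o)@np.stack([ex,ey],1)*1000; z=P[:,2]*1000
k=(abs(z-95)<5)&(abs(l[:,1])<30)
for x in range(-40,45,8):
    m=k&(abs(l[:,0]-x)<4); y=np.sort(l[m,1])
    if len(y)>10:
        i=np.argmax(np.diff(y)*((y[:-1]>-14)&(y[:-1]<6))); print('x',x,len(y),'fixed',y[0].round(1),y[i].round(1),'sprung',y[i+1].round(1),y[-1].round(1))
lo,hi=float(sys.argv[2]),float(sys.argv[3])
for zz in np.arange(lo,hi,6):
    m=(abs(z-zz)<3)&(abs(l[:,0])<14)&(abs(l[:,1])<14)
    if m.sum()>5:
        y=l[m,1]; print('blade z',zz,m.sum(),'x',np.median(l[m,0]).round(1),'y',np.percentile(y,[2,98]).round(2),'mid',np.percentile(y,[2,98]).mean().round(2))
print('blade zmin',np.sort(z[(abs(l[:,0]-7)<3)&(abs(l[:,1]+3)<4)&(z>60)])[:8].round(1))
E
python3 -c "
from h import *
shot('wrist','w12');plan(.4866,-.2679,.26,-96.2)"
python3 both.py w12 106 200; python3 both.py w11 300 301
```

```text
t 20.9 pos [ 0.4881 -0.2731  0.1956] yaw -96.16 z [ 0.001 -0.    -1.   ] -> shift [-0.078 -0.2   -2.578] turn 0.007
x -32 53 fixed -18.5 -18.5 sprung -18.5 11.5
x -24 141 fixed -18.4 -12.0 sprung 2.3 11.3
x -16 185 fixed -18.2 -9.3 sprung -0.3 11.3
x -8 209 fixed -18.2 -8.3 sprung 0.5 11.1
x 0 233 fixed -18.0 -6.6 sprung 0.4 11.0
x 8 237 fixed -17.9 -7.4 sprung 0.4 11.7
x 16 251 fixed -18.6 -7.4 sprung 0.3 11.6
x 24 252 fixed -18.5 -7.3 sprung 0.3 11.5
x 32 264 fixed -18.4 -7.3 sprung 0.3 11.3
x 40 211 fixed -18.3 -7.3 sprung 0.2 11.2
blade z 124.0 10 x 7.8 y [-6.26 -3.16] mid -4.71
blade z 130.0 13 x 7.8 y [-6.2  -2.61] mid -4.41
blade z 136.0 19 x 7.8 y [-6.9  -2.46] mid -4.68
blade z 142.0 22 x 7.8 y [-7.49 -2.1 ] mid -4.8
blade z 148.0 24 x 7.8 y [-7.42 -1.84] mid -4.63
blade z 154.0 29 x 7.8 y [-7.99 -1.22] mid -4.61
blade z 160.0 35 x 8.0 y [-8.1  -0.69] mid -4.39
blade z 166.0 48 x 7.8 y [-8.42 -0.16] mid -4.29
blade z 172.0 53 x 7.9 y [-8.88 -0.23] mid -4.55
blade z 178.0 48 x 7.9 y [-9.28  0.27] mid -4.51
blade z 196.0 61 x 13.7 y [-10.73   2.29] mid -4.22
blade zmin [84.7 84.7 85.3 85.4 85.4 85.4 86.2 86.7]
x -32 34 fixed -18.6 -12.3 sprung -11.0 -11.0
x -24 54 fixed -18.6 -7.1 sprung 0.3 5.4
x -16 98 fixed -18.2 -7.0 sprung 0.4 11.6
x -8 116 fixed -18.1 -6.7 sprung 0.6 11.6
x 0 118 fixed -17.7 -6.6 sprung -0.4 10.6
x 8 126 fixed -18.7 -6.6 sprung -0.3 10.8
x 16 120 fixed -18.5 -7.2 sprung -0.1 10.9
x 24 134 fixed -18.1 -7.1 sprung -0.0 10.9
x 32 125 fixed -17.9 -6.9 sprung 0.1 11.0
x 40 113 fixed -18.8 -6.8 sprung 0.2 11.1
blade zmin [73.  73.1 73.4 74.5 74.8 89.5 89.9 90.1]
```

Gap (about −7.0 to 0.0) is centred at −3.5 and the blade at −4.5, so I shift 1 mm, then descend with force checks.

drive_tool(rows=[[0,-0.04,0,0],[0,-0.04,0.1,0],[0,-0.04,0.4,0],[0,-0.04,0.8,0],[0,-0.04,1.2,0],[0,-0.04,1.5,0],[0,-0.04,1.6,0],[0,-0.04,1.6,0]])

```text
clock: 21.57
position: [0.4873, -0.2716, 0.1537]
ee_rot: [-0.001, 0.999, -0.054, -0.001]
contact_force: [0.6, -0.2, -1.1]
width: 0.0136
gripper_force: 78.1
```

drive_tool(rows=[[0,0,0,0],[0,0,0,0],[0,0,0,0],[0,0,0,0],[0,0,0,0],[0,0,0,0],[0,0,0,0],[0,0,0,0]])

```text
clock: 22.23
position: [0.488, -0.272, 0.1552]
ee_rot: [0.0, 0.999, -0.054, 0.0]
contact_force: [0.1, 0.5, -1.1]
width: 0.0126
gripper_force: 78.1
```

```bash
python3 -c "
from h import *
shot('wrist','w13');plan(.4866,-.2679,.26,-96.2)
from rig import get_state
for i in range(1): print(get_state()['contact_force'],get_state()['moment'])"
python3 both.py w13 100 160
```

```text
t 22.28 pos [ 0.488  -0.272   0.1552] yaw -96.17 z [ 0.  0. -1.] -> shift [-0.072 -0.157 -4.193] turn 0.006
[-0.83386873  0.53440664 -1.45570865] [ 0.01348122 -0.00812552 -0.01317537]
x -16 88 fixed -18.0 -13.4 sprung 7.0 11.7
x -8 226 fixed -18.6 -8.8 sprung 2.4 11.6
x 0 301 fixed -18.5 -7.2 sprung 0.2 11.5
x 8 363 fixed -18.3 -1.3 sprung 0.1 11.3
x 16 332 fixed -18.2 -7.2 sprung 0.1 11.2
x 24 347 fixed -18.0 -7.1 sprung 0.1 11.7
x 32 376 fixed -18.6 -7.0 sprung 0.0 11.6
x 40 301 fixed -18.6 -7.0 sprung 0.0 11.5
blade z 100.0 22 x 7.5 y [-6.07 -1.34] mid -3.71
blade z 106.0 29 x 7.4 y [-6.3  -0.68] mid -3.49
blade z 112.0 27 x 7.4 y [-6.54 -0.08] mid -3.31
blade z 118.0 33 x 7.5 y [-6.79  0.47] mid -3.16
blade z 124.0 45 x 7.5 y [-7.35  0.5 ] mid -3.42
blade z 130.0 47 x 7.6 y [-7.75  0.95] mid -3.4
blade z 136.0 61 x 7.6 y [-8.08  1.42] mid -3.33
blade z 154.0 52 x 13.6 y [-9.28  3.07] mid -3.1
blade zmin [70.  70.2 70.3 70.9 71.1 71.2 71.8 78.7]
```

drive_tool(rows=[[0,0,0.08,0],[0,0,0.16,0],[0,0,0.24,0],[0,0,0.32,0],[0,0,0.4,0],[0,0,0.4,0],[0,0,0.4,0],[0,0,0.4,0]])

```text
clock: 22.95
position: [0.488, -0.272, 0.1451]
ee_rot: [-0.0, 0.999, -0.054, 0.0]
contact_force: [-0.1, -0.4, -1.6]
width: 0.0131
gripper_force: 78.1
```

drive_tool(rows=[[0,0,0.02,0],[0,0,0.04,0],[0,0,0.06,0],[0,0,0.08,0],[0,0,0.08,0],[0,0,0.08,0],[0,0,0.08,0],[0,0,0.08,0]])

```text
clock: 23.62
position: [0.488, -0.272, 0.1431]
ee_rot: [-0.0, 0.999, -0.054, 0.0]
contact_force: [-0.7, -0.4, -1.7]
width: 0.0132
gripper_force: 78.1
```

drive_tool(rows=[[0,0,0.02,0],[0,0,0.04,0],[0,0,0.06,0],[0,0,0.08,0],[0,0,0.08,0],[0,0,0.08,0],[0,0,0.08,0],[0,0,0.08,0]])

```text
clock: 24.28
position: [0.4881, -0.2721, 0.1414]
ee_rot: [0.0, 0.999, -0.054, 0.0]
contact_force: [0.9, 0.9, 3.3]
width: 0.0133
gripper_force: 78.7
```

drive_tool(rows=[[0,0,0,0],[0,0,0,0],[0,0,0,0],[0,0,0,0],[0,0,0,0],[0,0,0,0],[0,0,0,0],[0,0,0,0]])

```text
clock: 24.95
position: [0.4881, -0.2721, 0.1412]
ee_rot: [0.0, 0.999, -0.054, 0.0]
contact_force: [-0.2, 0.8, 3.1]
width: 0.0129
gripper_force: 78.7
```

```bash
python3 -c "
from h import *
from rig import get_state
F=[]
for i in range(8):
    F.append(get_state()['contact_force']); shot('wrist','w14')
print(np.mean(F,0).round(2),np.std(F,0).round(2)); plan(.4866,-.2679,.26,-96.2)"
python3 both.py w14 96 140
```

```text
[0.35 1.07 3.29] [0.38 0.67 0.44]
t 25.35 pos [ 0.4881 -0.2721  0.1412] yaw -96.17 z [ 0. -0. -1.] -> shift [-0.076 -0.159 -4.752] turn 0.006
x -8 163 fixed -18.5 -9.9 sprung 2.8 11.4
x 0 309 fixed -18.3 -3.5 sprung 1.4 11.2
x 8 416 fixed -18.2 -3.5 sprung -2.8 11.7
x 16 395 fixed -18.6 -6.9 sprung -0.1 11.7
x 24 411 fixed -18.4 -6.8 sprung -0.1 11.5
x 32 418 fixed -18.3 -6.8 sprung -0.2 11.3
x 40 324 fixed -18.2 -6.8 sprung -0.2 11.2
blade z 96.0 742 x 5.1 y [-13.77  11.25] mid -1.26
blade z 102.0 26 x 7.6 y [-6.86  0.18] mid -3.34
blade z 108.0 46 x 7.7 y [-7.34  0.41] mid -3.46
blade z 114.0 43 x 7.8 y [-7.34  0.94] mid -3.2
blade z 120.0 59 x 7.7 y [-7.78  1.39] mid -3.19
blade z 126.0 24 x 7.8 y [-7.94  1.04] mid -3.45
blade z 138.0 15 x 13.6 y [-9.17  2.1 ] mid -3.53
blade zmin [65.6 65.6 65.7 66.  68.1 68.3 68.9 69.3]
```

Fz rose by 4.7 N with the side force near balance, so the blade touches both plates. One small further step makes it snug.

drive_tool(rows=[[0,0,0.01,0],[0,0,0.02,0],[0,0,0.03,0],[0,0,0.04,0],[0,0,0.05,0],[0,0,0.05,0],[0,0,0.05,0],[0,0,0.05,0]])

```text
clock: 26.02
position: [0.4879, -0.272, 0.1398]
ee_rot: [-0.0, 0.999, -0.054, -0.0]
contact_force: [0.2, 0.9, 4.3]
width: 0.0133
gripper_force: 78.8
```

drive_tool(rows=[[0,0,0,0],[0,0,0,0],[0,0,0,0],[0,0,0,0],[0,0,0,0],[0,0,0,0],[0,0,0,0],[0,0,0,0]])

```text
clock: 26.68
position: [0.4879, -0.272, 0.1398]
ee_rot: [-0.0, 0.999, -0.054, -0.0]
contact_force: [0.2, 0.9, 2.1]
width: 0.0136
gripper_force: 78.7
```

```bash
python3 -c "
from h import *
from rig import get_state
F=[]
for i in range(6):
    F.append(get_state()['contact_force']); shot('wrist','w15')
shot('side','s15')
print(np.mean(F,0).round(2)); plan(.4866,-.2679,.26,-96.2)
P,C,u,v=cloud('s15.npz');m=(P[:,2]>.193)&(P[:,2]<.208)&(abs(P[:,0]-.595)<.03)&(abs(P[:,1]-.216)<.07)&(C.max(1)<90);rect(P[m],'bar')"
python3 both.py w15 100 112
```

```text
[0.43 0.77 2.68]
t 27.03 pos [ 0.4879 -0.272   0.1398] yaw -96.16 z [-0.  0. -1.] -> shift [-0.07  -0.157 -4.808] turn 0.006
bar 147 [591.9 217.6] [105.4  10.9] 77.9 med [0.5918 0.2188 0.2001]
x -8 153 fixed -18.3 -11.8 sprung 3.5 11.4
x 0 309 fixed -18.2 -7.6 sprung 1.4 11.9
x 8 431 fixed -18.6 -3.5 sprung -2.8 11.9
x 16 407 fixed -18.5 -6.8 sprung -0.0 11.6
x 24 410 fixed -18.3 -6.8 sprung -0.1 11.4
x 32 429 fixed -18.2 -6.7 sprung -0.1 11.9
x 40 340 fixed -18.6 -6.7 sprung -0.1 11.8
blade z 100.0 30 x 7.5 y [-6.77 -0.06] mid -3.42
blade z 106.0 39 x 7.4 y [-6.84  0.51] mid -3.17
blade zmin [64.4 64.7 65.1 65.3 66.2 66.7 67.2 67.6]
```

```bash
python3 -c "
from rig import order
print(order.sign_off())"
```

```text
the job is handed in; nothing more can be done
None
```

I hung the guard by its bar on both hooks and let go. The gauge is still gripped, about 33 mm deep in the gap and touching both plates, with the sprung plate moved by an estimated 0.3 mm or less. I handed the job in at 27 s; the sign-off gave no verdict.

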